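Load a circuit board and close the probe plate of a test fixture

ROBOT

A 7-joint arm with a two-finger parallel gripper is mounted at the origin on a cart in front of the work surface, level with it; the furniture and walls round the work are solid. World frame = base frame: x ahead of the robot, y to its left, z up, the work surface at z = 0. Lengths are in m, angles in rad, forces in N, time in s.
With the tool pointing down it reaches from about 0.425 to 0.875 m from the base axis. Payload 8.4 kg.
Tool frame: the origin (TCP) lies at the very end of the fingers, on their centre line; the grasp point (between the pads) lies 19 mm behind it (grasp_offset is the distance from the TCP to the grasp point, in m); z points along the fingers, y is the line along which they close (so a half turn about z gives the same grasp; the last joint's range is limited). The gripper opens to 85 mm and grips with 20 to 120 N. Pads are 22 mm wide; open, the fingers measure 114 mm over their backs; the gripper's body (76 mm by 85 mm) begins 54 mm behind the grasp point. The pads swing forward as they close: fully open they stand 13 mm farther back than shut.
Start: joints at [-1.374, 0.333, 0.04, 1.465, -0.013, 1.343, -0.059], TCP at [0.189, 0.622, 0.231] pointing down, gripper open.
Joint ranges: [-2.58, 2.58], [-0.38, 2.09], [-1.3, 1.39], [0.25, 2.4], [-1.5, 4.64], [0.08, 2.09], [-2.65, 2.65]. Speed limits (rad/s): [2.22, 2.22, 2.79, 2.79, 3.14, 3.14, 3.14].

INTERFACE

Orientations are given as a unit quaternion [w, x, y, z].
In Python, from workcell import observe, read_camera, calibration, job_done, boxes_of, grasp_offset gives the robot as it stands. The module is installed in compiled form; this text tells all that it offers.
- The arm moves only by the shell command python3 -m pendant 'ROWS'. ROWS is JSON, a list of rows, each a list of 7 numbers: the turn, a rotation vector about the world's x, y, z in rad, then the shift along the world's x, y, z in m, then the opening, from 0 (shut) to 1 (fully open). A call has 1 to 20 rows; each row shifts and turns the commanded pose from where the row before left it; what a row does not reach is not made up. A row lasts 1/12 s, in which the tool goes at most 41.7 mm and 7.16 degrees, less where a joint would pass 70% of its speed; a pose out of reach is approached as far as the arm can. A call with a gripper value outside its range is refused whole. The fingers move at their own pace and stop on an object; the grip force is fixed at half the most. Time passes only in rows, so rows that do not move let the fingers close. It gives the time, the measured TCP pose, the force, the opening and the grip force at its end, in the units of the state.
- observe(): the state, without advancing time (a new reading comes with each control period).
- read_camera(name): name is "scene" or "top" or "wrist"; returns the picture (400x640x3 uint8, blue, green, red); there is no depth.
- calibration(name): a dict with "fov_y" (degrees; the focal length in pixels is half the picture's height over the tangent of half this angle, whatever the lens; pixels are square), "cx", "cy" (the principal point, pixels), "k1" (the pictures are not rectified: a ray, as slopes to the right and down, at radius r is drawn at 1 + k1 r^2 times it, then the intrinsics apply), "xyz" and "rotation" of the camera in the world. Camera axes: x right, y down, z forward; pixel columns grow to the right and rows downward; lengths in m; the calibration is good to about 2 mm. A picture is of the moment at which its call begins: read the wrist's pose just before it. calibration takes no time and is no camera call; for the wrist camera it gives the pose at the moment of the call.
- job_done(): hands the job in; it is judged then, once.
Trained networks look in the newest picture that a camera, given by its name, has taken for a name from the list of things; names that differ only in an ending like _2 or _b are one class to them, and where a whole thing is asked for, a point or a joint stands for the part that bears it (a point fixed in the world has none). Each returns a list of dicts, best first, with "conf" (0 to 1); they miss things now and then, are a little off and sometimes report something else, mostly with a low value. They report only what shows in the picture. A call takes as long as a camera call.
- boxes_of(label, camera): "position" ([column, row] in pixels, amid what is visible of it).
The state is a dict: "time_s": time; "joint_positions": joint angles; "joint_velocities": joint speeds; "tau": joint torques, N m; "tool_pos": TCP position; "tool_rot": TCP orientation; "contact_force": force on the tool from outside, world axes, zero at the start; "ft_torque": the same for the moment, N m; "grip_width": finger opening in m; "grasp_force": force on a finger pad.
Only numpy, scipy, OpenCV 4.12 (cv2) and the standard library are available. Lean on these libraries where they do the work, as an engineer would, in place of code of your own. Each camera call takes 0.05 s, during which the arm holds its last target. There are 200 camera calls.

TASK

Get the circuit board ready for test in the fixture: push it along its rails right up to the back stop, then take the probe plate whose bushings match the guide pins, set it level on the two pins and lower it gently, and press it down against its springs until both side catches have snapped over its edges. Then let go, throw the fixture's toggle switch over to its other side to start the test, and leave the other plate and the tools where they lie.

Things in the scene. Friction and masses are not known exactly. Their poses are not given: they have to be found in the camera images.
- fixture: Board test fixture, fixed to the bench: grey box with aluminium deck, 225 mm deep (x) by 220 mm wide (y), deck 40 mm above the bench. Origin at bench level under the nest's centre; x points to its rear, y to its left; x from -150 (front, facing the robot) to +75 mm. Guide pins at x = 0, y = +64 mm (slim) and -64 mm (thick); catch housings at y = +-90 to 108 mm, 50 mm above the deck.
- nest (a point): Point on the deck at the nest's centre, axes as the fixture's; the seated board's and the closed probe plate's origins lie here. Nest: two black rails along x, 12 mm high, inner faces at y = +-39.5 mm from x = -30 to +63 mm, in front of that flaring to about +-50 mm at x = -75 mm; black back stop, 12 mm high, front face at x = +55 mm.
- slim_pin (a point): Tip of the slim guide pin (steel, 12 mm diameter, on the fixture's left), 75 mm above the deck; its top 15 mm narrows to a bullet nose. Wall cabinets hang 0.43 m above the bench, over all that is more than 0.71 m ahead of the robot.
- thick_pin (a point): Tip of the thick guide pin (steel, 16 mm diameter, on the fixture's right), 75 mm above the deck; its top 15 mm narrows to a bullet nose.
- board: Green circuit board, 110 mm along its y, 76 mm along its x, 15 mm high over all, about 0.09 kg, loose on the deck at the mouth of the rails, 100 to 115 mm short of the nest, long side along the rails. Origin: centre of its underside; y points to the fixture's rear. It slides easily: pushed at its front edge (y = -55 mm) it stops when its rear edge meets the back stop, origin at the nest point.
- probe_plate: The plate that fits: aluminium slab 120 (x) by 168 (y) by 8 mm, about 0.5 kg, on four 20 mm legs; the longer of the two plates on the bench, which may change places. Origin: centre between the leg bottoms; slab z = 20 to 28 mm, bushings up to 44 mm; y points to the slim bushing, x roughly away from the robot. It goes on only one way: slim bushing on slim pin, x and y as the fixture's.
- handle (a point): Centre of the grip bar of the probe plate's dark steel handle: bar 14 mm wide (plate's x), 90 mm long (plate's y), 12 mm high, 68 mm above the leg bottoms, over the plate's centre; 34 mm free between bar and slab. Its top (74 mm above the leg bottoms) is the place to press. Height over the deck: 68 mm + that of the legs.
- slim_hole (a point): Lower mouth of the probe plate's slim steel bushing (bore 13.6 mm, 24 mm long: 0.8 mm play all round), at y = +64 mm, z = 20 mm of the plate. The plate binds on the pins if tipped or pressed well off its middle.
- thick_hole (a point): Lower mouth of the thick steel bushing (bore 17.6 mm, 24 mm long), at y = -64 mm, z = 20 mm of the plate. Height of the legs over the deck: 55 mm when the pin tips reach the bushings, 18 mm when the plate rests on the springs, 0 fully pressed, about 2 mm when locked by the catches.
- short_plate: A similar plate for another fixture, not to be used: 132 mm long (y), bushings 92 mm apart, handle bar 54 mm long, otherwise alike. Origin: centre between its leg bottoms.
- spring_left (a joint): Compression (m) of the return spring round the slim pin, with a collar of 25 mm diameter on top, 38 mm above the deck when free: 0 free, 0.018 when the plate's legs meet the deck. It pushes up with 3.6 N free and 5.3 N there, enough to carry the plate.
- spring_right (a joint): The same for the spring round the thick pin.
- catch_left (a joint): Spring catch at the plate's left end, a bevelled steel bolt sliding outward (m): 0 = fully out over the plate, 0.008 = pushed right back. The plate's edge drives it back about 5 mm on the way down, then it snaps over. Its underside is 30 mm above the deck, its bevel ends at 43 mm. Closing takes 7 to 10 N at the middle of the handle, over twice that at its ends.
- catch_right (a joint): The same at the plate's right end.
- toggle (a joint): Steel toggle switch at the deck's front right corner (x = -112, y = -85 mm of the fixture): 0 = leaning to the front, as found; 0.9 rad = over to the rear. It turns about the fixture's y axis, 49 mm above the bench, and stays where it is left.
- toggle_tip (a point): End of the toggle's bat: 46 mm from the pivot, 8 mm thick, about 90 mm above the bench; 20 mm in front of the pivot before, 20 mm behind it after. About 1 N moves it.
- long_nose_pliers: Long-nose pliers with red handles, lying flat on the bench, 173 mm long; a bystander. Origin: centre of its underside.
- marker_black: Black marker pen lying on the bench, 132 mm long; a bystander. Origin: centre of its underside.

How it is judged:
By the outcome, as a careful person would: the job done as asked, in the order asked, and still so for the second after the job is handed in, with the robot touching nothing.
It also fails if it takes over 72 s, if anything falls off the work surface, if the arm or the gripper's body presses on something with over 40 N, if the wrist force passes 120 N, or if a joint passes its speed limit or range.

## Working session

There is one attempt and no reset: what is moved stays moved. The work goes in short steps, Python scripts to look and compute and a shell command to move; the robot and the scene stay as the last step left them, time stands still between calls to the robot, and variables do not carry over. Pictures are saved under pics/ and viewed, at most 10 in all, crops included, and the job is handed in when it is done.

```bash
mkdir -p pics
cat > h.py <<'E'
import numpy as np, cv2
from workcell import *
from scipy.spatial.transform import Rotation as R
def rotm(c):
    r=np.array(c["rotation"],float)
    return r if r.shape==(3,3) else R.from_quat(r,scalar_first=True).as_matrix()
def K(c):
    f=200/np.tan(np.radians(c["fov_y"])/2); return f
def unproj(cam,px,z,c=None):
    c=c or calibration(cam); f=K(c)
    d=(np.array(px,float)-[c["cx"],c["cy"]])/f
    rd=np.linalg.norm(d); r=rd
    for _ in range(30): r=rd/(1+c["k1"]*r*r)
    s=d*(r/rd if rd>0 else 1)
    ray=rotm(c)@np.array([s[0],s[1],1.]); o=np.array(c["xyz"])
    return o+ray*(z-o[2])/ray[2]
def proj(cam,p,c=None):
    c=c or calibration(cam); q=rotm(c).T@(np.array(p,float)-c["xyz"])
    s=q[:2]/q[2]; r2=s@s
    return s*(1+c["k1"]*r2)*K(c)+[c["cx"],c["cy"]]
E
python3 - <<'E'
from h import *
for n in ["scene","top","wrist"]:
    im=read_camera(n); cv2.imwrite(f"pics/{n}0.png",im); c=calibration(n); print(n,c)
    if n=="wrist": continue
    for l in ["fixture","slim_pin","thick_pin","board","probe_plate","handle","slim_hole","thick_hole","short_plate","toggle","toggle_tip","long_nose_pliers","marker_black","catch_left","catch_right"]:
        print(l,[(np.round(b["position"]).tolist(),round(b["conf"],2)) for b in boxes_of(l,n)[:3]])
s=observe();print(s["time_s"],s["tool_pos"],s["tool_rot"],grasp_offset, s["contact_force"])
E
```

```text
scene {'fov_y': 42.537234286919265, 'cx': 321.9786132821681, 'cy': 198.21333889093304, 'k1': -0.10082655064001182, 'xyz': array([-0.79410827,  1.01911322,  1.06470272]), 'rotation': array([ 0.22142212, -0.37211754,  0.7868633 , -0.43971231])}
fixture [([248.0, 240.0], 0.62)]
slim_pin [([245.0, 240.0], 0.78)]
thick_pin [([249.0, 240.0], 0.72), ([386.0, 177.0], 0.72)]
board [([258.0, 239.0], 0.96)]
probe_plate [([382.0, 179.0], 0.73)]
handle [([382.0, 178.0], 0.94)]
slim_hole [([383.0, 176.0], 0.79)]
thick_hole [([385.0, 177.0], 0.8)]
short_plate [([357.0, 204.0], 0.55)]
toggle [([246.0, 239.0], 0.49), ([386.0, 178.0], 0.43)]
toggle_tip [([247.0, 242.0], 0.35)]
long_nose_pliers [([320.0, 226.0], 0.53)]
marker_black [([246.0, 238.0], 0.49), ([308.0, 236.0], 0.4)]
catch_left []
catch_right []
top {'fov_y': 53.10984048084194, 'cx': 318.0363722760325, 'cy': 202.85487903067136, 'k1': -0.004554050604683816, 'xyz': array([0.31391301, 0.00334284, 1.33650279]), 'rotation': array([-0.06873095,  0.70480676, -0.70390227,  0.05518221])}
fixture [([220.0, 204.0], 0.74), ([313.0, 240.0], 0.21)]
slim_
[... 228 characters left out ...]
.0, 235.0], 0.39)]
thick_hole [([440.0, 208.0], 0.73)]
short_plate [([444.0, 210.0], 0.73), ([365.0, 232.0], 0.71), ([233.0, 221.0], 0.42)]
toggle [([445.0, 207.0], 0.15)]
toggle_tip []
long_nose_pliers [([312.0, 244.0], 0.82)]
marker_black [([293.0, 238.0], 0.47)]
catch_left [([189.0, 215.0], 0.63)]
catch_right []
wrist {'fov_y': 69.08364445157162, 'cx': 317.4499185638246, 'cy': 198.83424238073803, 'k1': -0.008305684492011616, 'xyz': array([0.12495828, 0.64050708, 0.37383871]), 'rotation': array([0.10811114, 0.79612732, 0.59004309, 0.07963928])}
1.65 [0.18947734 0.62173077 0.23129939] [-2.52874969e-05  1.47404422e-01  9.89076304e-01 -3.53872961e-05] 0.0187 [0.60437036 0.42892881 0.06595831]
```

Run:
```python
import cv2
im=cv2.imread("pics/top0.png")
cv2.imwrite("pics/top0c.png",cv2.resize(im[130:290,160:500],(799,376),interpolation=cv2.INTER_CUBIC))
im=cv2.imread("pics/scene0.png")
cv2.imwrite("pics/scene0c.png",cv2.resize(im[130:300,190:440],(800,544),interpolation=cv2.INTER_CUBIC))
```

```text
(no output)
```

View pics/top0c.png

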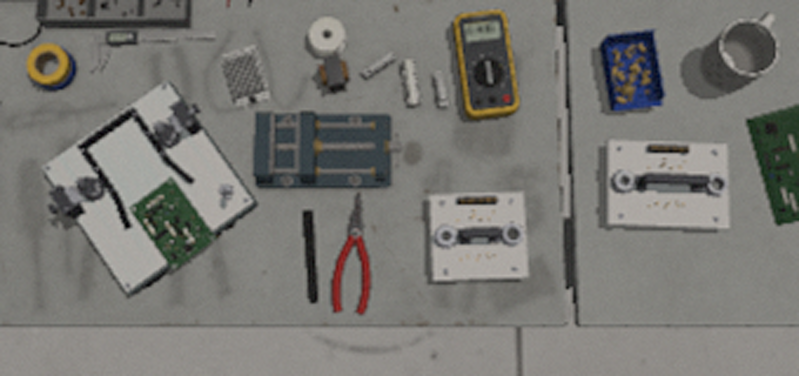

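View pics/scene0c.png

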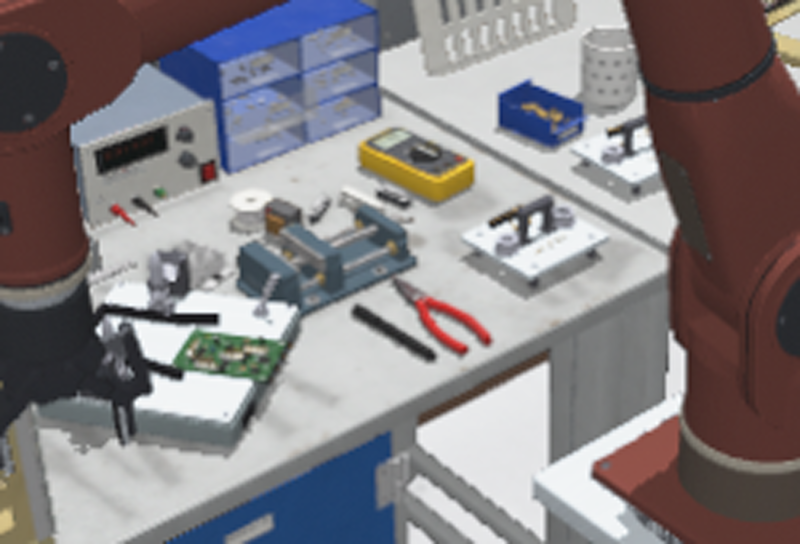

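Run:
```python
from h import *
c=calibration("top")
g=lambda p,z:unproj("top",(160+(p[0]+.5)/2.35-.5,130+(p[1]+.5)/2.35-.5),z,c)[:2]
D=[g(p,.04) for p in [(165,80),(45,165),(130,295),(255,205)]]  # RR, RL, FL, FR
print("deck",np.round(D,4))
RR,RL,FL,FR=D
print("sizes",np.linalg.norm(RR-RL),np.linalg.norm(FR-FL),np.linalg.norm(RR-FR),np.linalg.norm(RL-FL))
ax=(RR+RL-FR-FL);ax/=np.linalg.norm(ax);print("yaw",np.degrees(np.arctan2(ax[1],ax[0])))
o=sum(D)/4+ax*.0375;print("nest",o)
for n,P in [("long",[(608,140),(730,142),(607,228),(728,230)]),("short",[(428,193),(524,193),(426,280),(527,280)])]:
    q=[g(p,.028) for p in P];print(n,np.round(q,4),sum(q)/4)
print("bush",g((623,180),.044),g((717,184),.044),"handle",g((638,182),.07),g((706,183),.07))
print("board",[np.round(g(p,.045),4) for p in [(167,180),(210,235),(180,268),(133,208)]])
s=np.array(calibration("wrist")["xyz"])-observe()["tool_pos"];print("cam off",s, rotm(calibration("wrist")), R.from_quat(observe()["tool_rot"],scalar_first=True).as_matrix())
```

```text
deck [[0.6775 0.3255]
 [0.5538 0.4907]
 [0.3719 0.3612]
 [0.4969 0.1918]]
sizes 0.20634784147909752 0.21052774598776874 0.22467469178135346 0.22333332479204682
yaw 35.978056503648844
nest [0.55538997 0.3643489 ]
long [[ 0.5916 -0.305 ]
 [ 0.5886 -0.4765]
 [ 0.4664 -0.2986]
 [ 0.4637 -0.4659]] [ 0.52757879 -0.38647981]
short [[ 0.5157 -0.0499]
 [ 0.5157 -0.1845]
 [ 0.3939 -0.0462]
 [ 0.3942 -0.1856]] [ 0.4548913  -0.11657098]
bush [ 0.53149612 -0.31967355] [ 0.52584778 -0.44898402] handle [ 0.52435872 -0.33334689] [ 0.52296216 -0.42512912]
board [array([0.5315, 0.3154]), array([0.4543, 0.2525]), array([0.4087, 0.2924]), array([0.4919, 0.3614])]
cam off [-0.06451905  0.01877631  0.14253932] [[ 2.91013467e-01  9.22279069e-01  2.54386478e-01]
 [ 9.56718643e-01 -2.80322258e-01 -7.81592572e-02]
 [-7.74455113e-04  2.66121683e-01 -9.63939132e-01]] [[-9.56543871e-01  2.91588441e-01 -6.04550159e-05]
 [ 2.91588444e-01  9.56543870e-01 -6.25464943e-05]
 [ 3.95900401e-05 -7.74564498e-05 -9.99999996e-01]]
```

```bash
python3 -m pendant '[[0,0,0.058,0.0128,-0.0234,0.003,0.5],[0,0,0.058,0.0128,-0.0234,0.003,0],[0,0,0.058,0.0128,-0.0234,0.003,0],[0,0,0.058,0.0128,-0.0234,0.003,0],[0,0,0.058,0.0128,-0.0234,0.003,0],[0,0,0.058,0.0128,-0.0234,0.003,0],[0,0,0.058,0.0128,-0.0234,0.003,0],[0,0,0.058,0.0128,-0.0234,0.003,0],[0,0,0.058,0.0128,-0.0234,0.003,0],[0,0,0.058,0.0128,-0.0234,0.003,0],[0,0,0.058,0.0128,-0.0234,0.003,0],[0,0,0.058,0.0128,-0.0234,0.003,0],[0,0,0.058,0.0128,-0.0234,0.003,0],[0,0,0.058,0.0128,-0.0234,0.003,0],[0,0,0.058,0.0128,-0.0234,0.003,0],[0,0,0.058,0.0128,-0.0234,0.003,0],[0,0,0,0,0,0,0],[0,0,0,0,0,0,0]]'
cat > look.py <<'E'
import sys
from h import *
tag=sys.argv[1]; labels=sys.argv[2:]
c=calibration("wrist"); im=read_camera("wrist"); cv2.imwrite(f"pics/{tag}.png",im)
import pickle; pickle.dump(c,open(f"{tag}.pkl","wb"))
for l in labels: print(l,[(np.round(b["position"],1).tolist(),round(b["conf"],2)) for b in boxes_of(l,"wrist")[:3]])
s=observe(); print(s["time_s"],s["tool_pos"],np.round(s["joint_positions"],2),s["grip_width"])
E
python3 look.py w1 slim_pin thick_pin board toggle_tip nest
```

```text
time_s: 3.15
tool_pos: [0.395, 0.2463, 0.2798]
tool_rot: [0.0, -0.309, 0.951, 0.0]
contact_force: [-0.7, 1.8, 0.1]
grip_width: -0.0003
grasp_force: 0.0
slim_pin [([319.0, 219.1], 0.66)]
thick_pin [([319.2, 216.0], 0.63)]
board [([344.5, 234.3], 0.66), ([321.2, 217.7], 0.59), ([249.3, 235.8], 0.22)]
toggle_tip [([248.0, 234.9], 0.58)]
nest [([348.4, 231.7], 0.64)]
3.45 [0.39371888 0.24815814 0.27909707] [-0.96 -0.08  0.29  1.83  0.02  1.39  1.52] -0.0002212123559698677
```

View pics/w1.png

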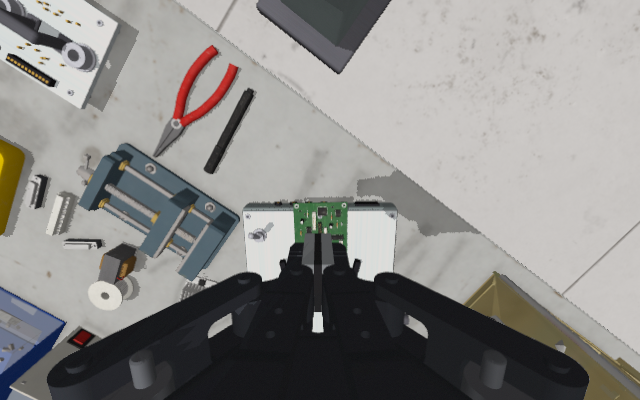

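Run:
```python
from h import *
import pickle
c=pickle.load(open("w1.pkl","rb"))
im=cv2.imread("pics/w1.png");cv2.imwrite("pics/w1c.png",cv2.resize(im[190:280,230:410],(800,400),interpolation=cv2.INTER_CUBIC))
A=unproj("w",(245,204.5),.04,c)[:2];B=unproj("w",(396,204.5),.04,c)[:2]
print(A,B,np.linalg.norm(A-B)); d=(B-A)/np.linalg.norm(B-A); fx=np.array([d[1],-d[0]]);print(np.degrees(np.arctan2(fx[1],fx[0])),(A+B)/2+fx*.15)
```

```text
[0.49089596 0.19219152] [0.36883842 0.35978419] 0.2073290785662016
36.065807697850204 [0.55111839 0.36429497]
```

View pics/w1c.png

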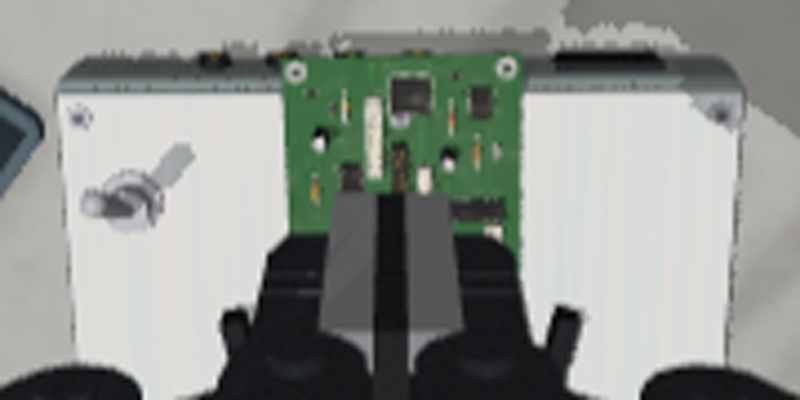

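Run:
```python
from h import *
import pickle
c=pickle.load(open("w1.pkl","rb"))
g=lambda p,z:unproj("w",(230+(p[0]+.5)/4.444-.5,190+(p[1]+.5)/4.444-.5),z,c)[:2]
A=g((58,93),.04);B=g((742,93),.04)
d=(B-A)/np.linalg.norm(B-A); fx=np.array([d[1],-d[0]])
print(A,B,np.linalg.norm(A-B),np.degrees(np.arctan2(fx[1],fx[0])),(A+B)/2+fx*.15)
for z in(.042,.05):
  p=g((283,58),z);q=g((523,58),z);e=q-p
  print("board front",z,p,q,np.linalg.norm(e),np.degrees(np.arctan2(-e[0],e[1]))) 
print("pivot",g((130,200),.045))
y=np.radians(36);o=np.array([.5535,.3645])
for n,P in [("slimtip",(0,.064,.115)),("thicktip",(0,-.064,.115)),("toggle base",(-.112,-.085,.045)),("tip",(-.132,-.085,.09)),("FL",(-.15,.11,.04)),("RL",(.075,.11,.04)),("RR",(.075,-.11,.04)),("FR",(-.15,-.11,.04))]:
  w=[o[0]+P[0]*np.cos(y)-P[1]*np.sin(y),o[1]+P[0]*np.sin(y)+P[1]*np.cos(y),P[2]]
  t=proj("top",w); print(n,np.round(w,3),np.round((t-[160,130])*2.35,0),np.round((proj("w",w,c)-[230,190])*4.444))
```

```text
[0.50017336 0.19423397] [0.37503061 0.3660603 ] 0.21256762648017136 36.06620736814802 [0.55885257 0.36845509]
board front 0.042 [0.44911503 0.24410817] [0.40578699 0.30360046] 0.07359791102102566 36.06573323704014
board front 0.05 [0.44682604 0.24330206] [0.40440961 0.30154264] 0.07204942400033576 36.06573323704015
pivot [0.51468203 0.23145963]
slimtip [0.516 0.416 0.115] [ 78. 182.] [624. 652.]
thicktip [0.591 0.313 0.115] [158. 127.] [174. 651.]
toggle base [0.513 0.23  0.045] [227. 192.] [127. 191.]
tip [0.497 0.218 0.09 ] [230. 199.] [ 92. 185.]
FL [0.367 0.365 0.04 ] [126. 298.] [754.  71.]
RL [0.55  0.498 0.04 ] [ 39. 167.] [705. 675.]
RR [0.679 0.32  0.04 ] [168.  78.] [ 88. 675.]
FR [0.497 0.187 0.04 ] [258. 204.] [43. 70.]
```

```bash
python3 -m pendant '[[0,0,0,0,0,-0.03,0],[0,0,0,0,0,-0.03,0],[0,0,0,0,0,-0.03,0],[0,0,0,0,0,-0.03,0],[0,0,0,0,0,-0.03,0],[0,0,0,0,0,-0.03,0],[0,0,0,0,0,-0.03,0],[0,0,0,0,0,-0.025,0],[0,0,0,0,0,0,0],[0,0,0,0.0081,0.0059,0,0],[0,0,0,0.0081,0.0059,0,0],[0,0,0,0.004,0.0029,0,0],[0,0,0,0.004,0.0029,0,0],[0,0,0,0.004,0.0029,0,0],[0,0,0,0.004,0.0029,0,0],[0,0,0,0.004,0.0029,0,0],[0,0,0,0.004,0.0029,0,0],[0,0,0,0.004,0.0029,0,0],[0,0,0,0.0049,0.0035,0,0],[0,0,0,0,0,0,0]]'; python3 look.py w2
```

```text
time_s: 5.12
tool_pos: [0.4444, 0.2837, 0.0444]
tool_rot: [0.0, -0.311, 0.95, 0.0]
contact_force: [0.3, 0.2, -0.0]
grip_width: -0.0002
grasp_force: 0.0
5.1667 [0.4438604  0.28322393 0.04425332] [-0.92  0.27  0.3   1.98 -0.1   0.9   1.64] 0.0002480622599348475
```

View pics/w2.png

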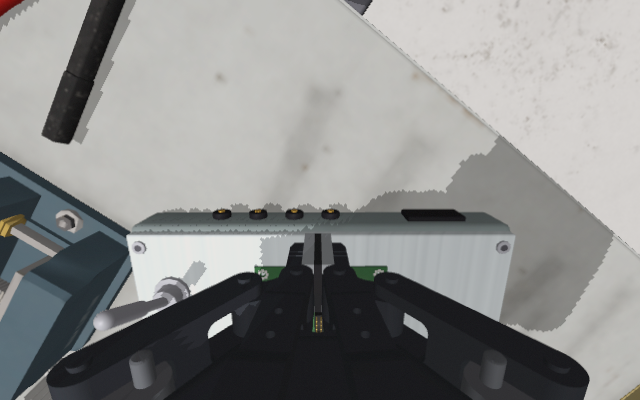

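Run:
```python
from h import *
import pickle
c=pickle.load(open("w2.pkl","rb"))
A=unproj("w",(128,235),.04,c)[:2];B=unproj("w",(514,235),.04,c)[:2]
d=(B-A)/np.linalg.norm(B-A); fx=np.array([d[1],-d[0]])
print(A,B,np.linalg.norm(A-B),np.degrees(np.arctan2(fx[1],fx[0])),(A+B)/2+fx*.15)
for z in(.042,.045):
  p=unproj("w",(255,266),z,c)[:2];q=unproj("w",(387,266),z,c)[:2]
  print("board front",z,(p+q)/2,np.linalg.norm(p-q),((p+q)/2-(A+B)/2)@fx,((p+q)/2-(A+B)/2)@d)
t=observe()["tool_pos"][:2];print("tcp",(t-(A+B)/2)@fx,(t-(A+B)/2)@d)
```

```text
[0.50025704 0.19575614] [0.37569737 0.36542969] 0.2104856907691442 36.28290092853084 [0.55889295 0.36935881]
board front 0.042 [0.45206297 0.29102874] 0.07301249074899252 0.017530239719541315 7.67994394572454e-05
board front 0.045 [0.45077356 0.29003648] 0.07150071306024626 0.015903652020395325 3.997398837723531e-05
tcp 0.006299432587875219 -0.0013606362509862996
```

```bash
python3 -m pendant '[[0,0,0,0.004,0.003,0,0],[0,0,0,0.004,0.003,0,0],[0,0,0,0.004,0.003,0,0],[0,0,0,0.004,0.003,0,0],[0,0,0,0.004,0.003,0,0],[0,0,0,0.004,0.003,0,0],[0,0,0,0.004,0.003,0,0],[0,0,0,0.004,0.003,0,0],[0,0,0,0.004,0.003,0,0],[0,0,0,0.004,0.003,0,0],[0,0,0,0.004,0.003,0,0],[0,0,0,0.004,0.003,0,0],[0,0,0,0.004,0.003,0,0],[0,0,0,0.0016,0.0012,0,0],[0,0,0,0.0016,0.0012,0,0],[0,0,0,0,0,0,0]]'; python3 -m pendant '[[0,0,0,0.0008,0.0006,0,0],[0,0,0,0.0008,0.0006,0,0],[0,0,0,0.0008,0.0006,0,0]]'
```

```text
time_s: 6.5
tool_pos: [0.4988, 0.3245, 0.0443]
tool_rot: [0.0, -0.311, 0.95, -0.0]
contact_force: [-0.7, -0.7, -0.5]
grip_width: 0.0
grasp_force: 0.0
time_s: 6.75
tool_pos: [0.5009, 0.3261, 0.0443]
tool_rot: [-0.0, -0.311, 0.95, -0.0]
contact_force: [-0.6, 0.4, 0.8]
grip_width: -0.0002
grasp_force: 0.1
```

```bash
python3 -m pendant '[[0,0,0,0.0008,0.0006,0,0],[0,0,0,0.0008,0.0006,0,0]]';python3 -m pendant '[[0,0,0,0.0008,0.0006,0,0],[0,0,0,0.0008,0.0006,0,0]]';python3 -m pendant '[[0,0,0,0.0008,0.0006,0,0],[0,0,0,0.0008,0.0006,0,0]]'
```

```text
time_s: 6.92
tool_pos: [0.5026, 0.3273, 0.0443]
tool_rot: [-0.0, -0.311, 0.95, -0.0]
contact_force: [0.1, -0.7, -0.2]
grip_width: -0.0002
grasp_force: 0.1
time_s: 7.08
tool_pos: [0.5041, 0.3285, 0.0443]
tool_rot: [-0.0, -0.311, 0.95, -0.0]
contact_force: [-3.7, -3.9, 3.0]
grip_width: 0.0002
grasp_force: 3.0
time_s: 7.25
tool_pos: [0.5042, 0.3285, 0.044]
tool_rot: [-0.002, -0.311, 0.95, -0.001]
contact_force: [-10.7, -7.5, 9.6]
grip_width: 0.0001
grasp_force: 6.6
```

```bash
python3 -m pendant '[[0,0,0,-0.0081,-0.0059,0,0],[0,0,0,-0.0081,-0.0059,0,0],[0,0,0,-0.0081,-0.0059,0.02,0],[0,0,0,0,0,0.035,0],[0,0,-0.112,0,0,0.035,0],[0,0,-0.112,0,0,0.035,0],[0,0,-0.112,0,0,0.035,0],[0,0,-0.112,0,0,0.035,0],[0,0,-0.112,0,0,0.01,0.5],[0,0,-0.112,0.0134,-0.0089,0,1],[0,0,-0.112,0.0134,-0.0089,0,1],[0,0,-0.112,0.0134,-0.0089,0,1],[0,0,-0.112,0.0134,-0.0089,0,1],[0,0,-0.112,0.0134,-0.0089,0,1],[0,0,-0.112,0.0134,-0.0089,0,1],[0,0,-0.112,0.0134,-0.0089,0,1],[0,0,-0.112,0.0134,-0.0089,0,1],[0,0,-0.112,0,0,0,1],[0,0,0,0,0,0,1]]'; python3 look.py w3 slim_pin thick_pin board
```

```text
time_s: 8.83
tool_pos: [0.5894, 0.2399, 0.2492]
tool_rot: [0.0, 0.454, 0.891, -0.0]
contact_force: [0.2, -0.3, -0.1]
grip_width: 0.0857
grasp_force: 0.0
slim_pin [([304.1, 95.0], 0.84)]
thick_pin [([305.8, 93.1], 0.86)]
board [([364.6, 65.8], 0.92), ([308.7, 95.2], 0.38)]
9.0333 [0.58829697 0.24153036 0.24934131] [-0.91  0.33  0.59  1.5  -0.18  1.37  0.32] 0.0856062794927631
```

View pics/w3.png

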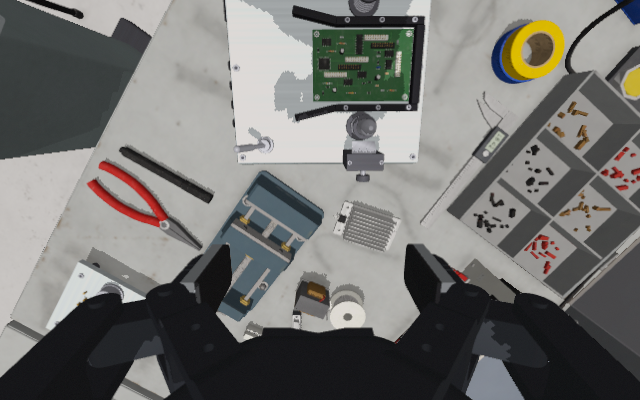

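Run:
```python
import cv2
im=cv2.imread("pics/w3.png")
cv2.imwrite("pics/w3c.png",cv2.resize(im[0:180,290:440],None,fx=3.3,fy=3.3,interpolation=cv2.INTER_CUBIC))
```

```text
(no output)
```

View pics/w3c.png

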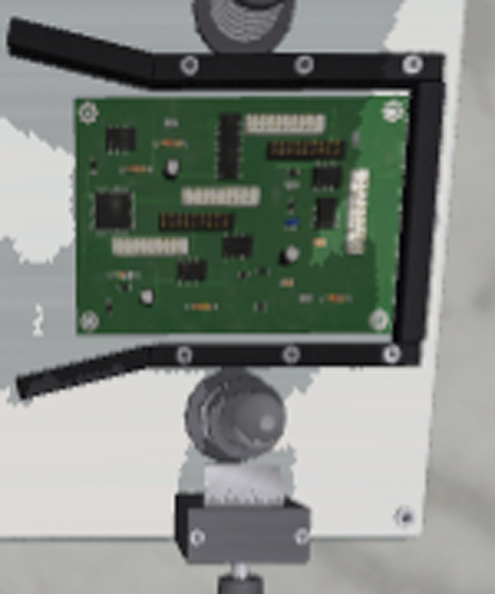

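Run:
```python
from h import *
import pickle
c=pickle.load(open("w3.pkl","rb"))
g=lambda p,z:unproj("w",(290+(p[0]+.5)/3.3-.5,(p[1]+.5)/3.3-.5),z,c)[:2]
yaw=np.radians(36.15);fx=np.array([np.cos(yaw),np.sin(yaw)]);fy=np.array([-fx[1],fx[0]])
o=np.array([.557,.367])
L=lambda p:np.round([(p-o)@fx*1e3,(p-o)@fy*1e3],1)
for n,p,z in [("thick tip",(267,422),.115),("collar",(228,417),.078),("board FL",(76,98),.044),("board RL",(407,98),.044),("board FR",(77,332),.044),("board RR",(390,333),.044),("rail L front end in",(150,85),.052),("rail L rear in",(412,82),.052),("rail R front",(150,346),.052),("rail R rear",(398,343),.052),("stop L",(412,92),.052),("stop R",(400,340),.052),("deck RR",(425,538),.04),("housing R near",(188,563),.09),("housing R",(309,560),.09),("hous back R",(309,508),.09)]:
  print(n,g(p,z),L(g(p,z)))
print(c["xyz"])
def W(P): 
  w=o+P[0]*fx+P[1]*fy; return (proj("w",[*w,P[2]],c)-[290,0])*3.3
print(W((0,-.064,.115)),W((0,-.064,.078)),W((0,-.064,.04)),W((0,.064,.078)))
```

```text
thick tip [0.59418185 0.31576676] [ -0.2 -63.3]
collar [0.58914634 0.31265121] [ -6.1 -62.8]
board FL [0.49131641 0.36494064] [-54.3  37.1]
board RL [0.57822557 0.42826706] [53.3 37. ]
board FR [0.53381691 0.30652077] [-54.4 -35.2]
board RR [0.62118661 0.36971239] [ 53.4 -35.7]
rail L front end in [0.50942982 0.38005141] [-30.7  38.6]
rail L rear in [0.5758656  0.42955113] [52.1 39.4]
rail R front [0.55673682 0.31706629] [-29.7 -40.2]
rail R rear [0.6238223  0.36711196] [ 54.  -39.3]
stop L [0.57772938 0.42740043] [52.4 36.5]
stop R [0.62373611 0.36824229] [ 54.6 -38.4]
deck RR [0.67934595 0.32364541] [  73.2 -107.2]
housing R near [0.60521115 0.26898628] [ -18.9 -107.6]
housing R [0.63571718 0.29236228] [  19.5 -106.7]
hous back R [0.62525514 0.30507848] [ 18.6 -90.3]
[0.54968618 0.29356289 0.3916422 ]
[266.44594311 423.40098115] [245.91678104 419.54217614] [229.29646854 416.41964567] [263.72728176 -44.60437629]
```

```bash
python3 -m pendant '[[0,0,-0.033,-0.003,-0.037,0,1],[0,0,-0.033,-0.003,-0.037,0,1],[0,0,-0.033,-0.003,-0.037,0,1],[0,0,-0.033,-0.003,-0.037,0,1],[0,0,-0.033,-0.003,-0.037,0,1],[0,0,-0.033,-0.003,-0.037,0,1],[0,0,-0.033,-0.003,-0.037,0,1],[0,0,-0.033,-0.003,-0.037,0,1],[0,0,-0.033,-0.003,-0.037,0,1],[0,0,-0.033,-0.003,-0.037,0,1],[0,0,-0.033,-0.003,-0.037,0,1],[0,0,-0.033,-0.003,-0.037,0,1],[0,0,-0.033,-0.003,-0.037,0,1],[0,0,-0.033,-0.003,-0.037,0,1],[0,0,-0.033,-0.003,-0.037,0,1],[0,0,-0.033,-0.003,-0.037,0,1],[0,0,-0.033,-0.003,-0.037,0,1],[0,0,-0.033,-0.003,-0.037,0,1],[0,0,-0.033,-0.003,-0.037,0,1],[0,0,-0.033,-0.003,-0.037,0,1]]'; python3 -m pendant '[[0,0,0,0,0,0,1],[0,0,0,0,0,0,1]]';python3 look.py w4 probe_plate handle slim_hole thick_hole
python3 - <<'E'
import cv2
im=cv2.imread("pics/w4.png")
cv2.imwrite("pics/w4c.png",cv2.resize(im[0:230,170:470],None,fx=2.6,fy=2.6,interpolation=cv2.INTER_CUBIC))
E
```

```text
time_s: 10.7
tool_pos: [0.529, -0.5001, 0.2491]
tool_rot: [-0.0, 0.715, 0.699, 0.0]
contact_force: [0.7, -0.2, 2.5]
grip_width: 0.0854
grasp_force: 0.0
time_s: 10.87
tool_pos: [0.5267, -0.5017, 0.2486]
tool_rot: [-0.0, 0.717, 0.697, -0.001]
contact_force: [1.2, 0.7, -0.3]
grip_width: 0.0854
grasp_force: 0.0
probe_plate [([315.3, 72.6], 0.73)]
handle [([314.8, 73.3], 0.88)]
slim_hole [([314.5, 70.6], 0.57)]
thick_hole [([316.0, 72.6], 0.97)]
11.1167 [ 0.53005164 -0.49733892  0.24958112] [ 0.16  0.62  0.9   1.25 -0.47  1.49  0.97] 0.08529252372562693
```

View pics/w4c.png

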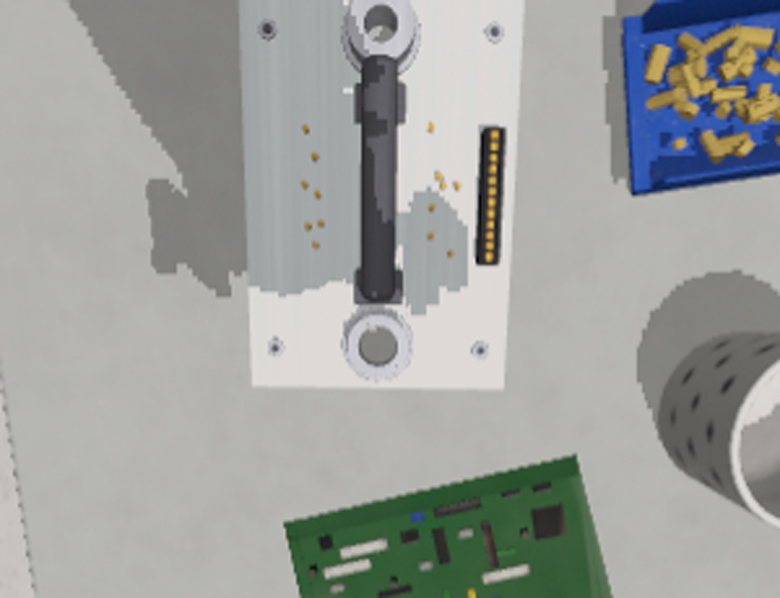

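Run:
```python
from h import *
import pickle
c=pickle.load(open("w4.pkl","rb"))
s=observe();print(s["time_s"],s["tool_pos"],R.from_quat(s["tool_rot"],scalar_first=True).as_matrix()[:,1],s["joint_velocities"].round(3) if hasattr(s["joint_velocities"],"round") else s["joint_velocities"])
print(c["xyz"], rotm(c)[:,1])
g=lambda p,z:unproj("w",(170+(p[0]+.5)/2.6-.5,(p[1]+.5)/2.6-.5),z,c)[:2]
T,S=g((378,345),.044),g((380,22),.044);v=S-T
print("bush",T,S,(T+S)/2,np.linalg.norm(v),"yaw",np.degrees(np.arctan2(-v[0],v[1])))
a,b=g((378,60),.074),g((378,300),.074);print("bar",a,b,(a+b)/2,np.linalg.norm(a-b),np.degrees(np.arctan2(-(a-b)[0],(a-b)[1])))
P=[g(p,.028) for p in [(239,2),(252,386),(524,2),(504,388)]];print("slab",np.round(P,4))
print("mid lower edge",(P[1]+P[3])/2,"yaw",np.degrees(np.arctan2((P[3]-P[1])[1],(P[3]-P[1])[0])))
```

```text
11.1167 [ 0.53005164 -0.49733892  0.24958112] [ 9.99768393e-01 -2.15006616e-02  9.38577140e-04] [ 0.001 -0.     0.006 -0.     0.    -0.001 -0.004]
[ 0.52853092 -0.43524757  0.39107972] [-0.02517456 -0.96339689  0.26689449]
bush [ 0.52489636 -0.45086839] [ 0.52935944 -0.32318273] [ 0.5271279  -0.38702556] 0.12776363699476184 yaw -2.0018783857860307
bar [ 0.52818995 -0.34540112] [ 0.52571836 -0.43178538] [ 0.52695415 -0.38859325] 0.08641960861584554 -1.6388744968450837
slab [[ 0.4703 -0.3089]
 [ 0.4642 -0.469 ]
 [ 0.5902 -0.3122]
 [ 0.5841 -0.4731]]
mid lower edge [ 0.52417603 -0.47109078] yaw -1.9619431088253483
```

```bash
python3 -m pendant '[[0,0,-0.003,-0.0005,0.022,-0.02,1],[0,0,-0.003,-0.0005,0.022,-0.02,1],[0,0,-0.003,-0.0005,0.022,-0.02,1],[0,0,-0.003,-0.0005,0.022,-0.02,1],[0,0,0,-0.0005,0.022,-0.02,1],[0,0,0,0,0,0,1],[0,0,0,0,0,0,1],[0,0,0,0,0,0,1]]'
python3 - <<'E'
from h import *
def p():
  s=observe();m=R.from_quat(s["tool_rot"],scalar_first=True).as_matrix()
  print(s["time_s"],np.round(s["tool_pos"],4),np.degrees(np.arctan2(m[1,1],m[0,1])).round(2), np.round(m[:2,2],4))
p()
for i in range(4): read_camera("wrist");p()
E
```

```text
time_s: 11.78
tool_pos: [0.5269, -0.3888, 0.1503]
tool_rot: [0.001, 0.719, 0.695, 0.0]
contact_force: [-0.6, -0.6, 0.5]
grip_width: 0.0851
grasp_force: 0.0
11.7833 [ 0.5269 -0.3888  0.1503] -2.02 [ 0.0012 -0.0005]
11.8333 [ 0.5267 -0.3897  0.1506] -2.09 [ 0.0015 -0.0012]
11.8833 [ 0.5265 -0.3901  0.1506] -2.13 [ 0.0015 -0.0013]
11.9333 [ 0.5263 -0.3904  0.1504] -2.16 [ 0.0013 -0.0013]
11.9833 [ 0.5262 -0.3904  0.1502] -2.18 [ 0.0011 -0.0011]
```

```bash
python3 -m pendant '[[0,0,0.002,0.0005,0.002,-0.017,1],[0,0,0,0,0,-0.017,1],[0,0,0,0,0,-0.017,1],[0,0,0,0,0,-0.017,1],[0,0,0,0,0,-0.017,1],[0,0,0,0,0,-0.012,1],[0,0,0,0,0,-0.006,1],[0,0,0,0,0,0,1],[0,0,0,0,0,0,0.5],[0,0,0,0,0,0,0.2],[0,0,0,0,0,0,0],[0,0,0,0,0,0,0],[0,0,0,0,0,0,0],[0,0,0,0,0,0,0],[0,0,0,0,0,0,0],[0,0,0,0,0,0,0]]'
```

```text
time_s: 13.32
tool_pos: [0.5269, -0.3872, 0.0468]
tool_rot: [0.0, 0.719, 0.695, 0.0]
contact_force: [-0.9, 1.6, 5.4]
grip_width: 0.0129
grasp_force: 58.6
```

```bash
python3 -m pendant '[[0,0,0,0,0,0.01,0],[0,0,0,0,0,0.02,0],[0,0,0,0,0,0.03,0],[0,0,0,0,0,0.03,0],[0,0,0,0,0,0.03,0],[0,0,0,0,0,0.03,0],[0,0,0,0,0,0.02,0],[0,0,0,0,0,0.01,0],[0,0,0,0,0,0,0],[0,0,0,0,0,0,0]]'; python3 -m pendant '[[0,0,0.01,0.001,0.01,0,0],[0,0,0.02,0.001,0.02,0,0],[0,0,0.025,0.001,0.03,0,0],[0,0,0.025,0.001,0.03,0,0],[0,0,0.03,0.001,0.03,0,0],[0,0,0.03,0.001,0.03,0,0],[0,0,0.03,0.001,0.03,0,0],[0,0,0.03,0.001,0.03,0,0],[0,0,0.03,0.001,0.03,0,0],[0,0,0.03,0.001,0.03,0,0],[0,0,0.03,0.001,0.03,0,0],[0,0,0.03,0.001,0.03,0,0],[0,0,0.03,0.001,0.03,0,0],[0,0,0.03,0.001,0.03,0,0],[0,0,0.03,0.001,0.03,0,0],[0,0,0.03,0.001,0.03,0,0],[0,0,0.03,0.001,0.03,0,0],[0,0,0.03,0.001,0.03,0,0],[0,0,0.03,0.001,0.03,0,0],[0,0,0.03,0.001,0.03,0,0]]'
```

```text
time_s: 14.15
tool_pos: [0.5264, -0.3867, 0.2254]
tool_rot: [-0.001, 0.719, 0.695, -0.0]
contact_force: [-0.5, 0.3, -5.3]
grip_width: 0.0129
grasp_force: 59.0
time_s: 15.82
tool_pos: [0.5455, 0.1851, 0.2251]
tool_rot: [-0.001, 0.498, 0.867, -0.001]
contact_force: [1.6, -0.2, -3.5]
grip_width: 0.013
grasp_force: 59.0
```

```bash
python3 -m pendant '[[0,0,0.018,0.0016,0.03,0,0],[0,0,0.018,0.0016,0.03,0,0],[0,0,0.018,0.0016,0.03,0,0],[0,0,0.018,0.0016,0.03,0,0],[0,0,0.018,0.0016,0.025,0,0],[0,0,0.016,0.0016,0.018,0,0],[0,0,0,0.001,0.01,-0.01,0],[0,0,0,0,0.004,-0.01,0],[0,0,0,0,0,-0.01,0],[0,0,0,0,0,0,0],[0,0,0,0,0,0,0],[0,0,0,0,0,0,0],[0,0,0,0,0,0,0]]'; python3 look.py w5
python3 - <<'E'
from h import *
s=observe();m=R.from_quat(s["tool_rot"],scalar_first=True).as_matrix()
print(np.round(s["tool_pos"],4),np.degrees(np.arctan2(m[1,1],m[0,1])).round(2), np.round(m[:2,2],4))
yaw=np.radians(36.15);fx=np.array([np.cos(yaw),np.sin(yaw)]);fy=np.array([-fx[1],fx[0]]);o=np.array([.557,.367])
d=s["tool_pos"][:2]-o;print(d@fx,d@fy)
E
```

```text
time_s: 16.9
tool_pos: [0.5578, 0.359, 0.1971]
tool_rot: [0.0, 0.453, 0.891, 0.0]
contact_force: [-0.3, -1.0, -4.6]
grip_width: 0.0127
grasp_force: 58.9
16.95 [0.55780192 0.35923431 0.19717899] [-1.07  0.42  0.58  1.5  -0.23  1.29  0.16] 0.012898616102968235
[0.5578 0.3592 0.1972] 36.09 [0.0009 0.0008]
-0.003933459847915286 -0.006743653182251486
```

View pics/w5.png

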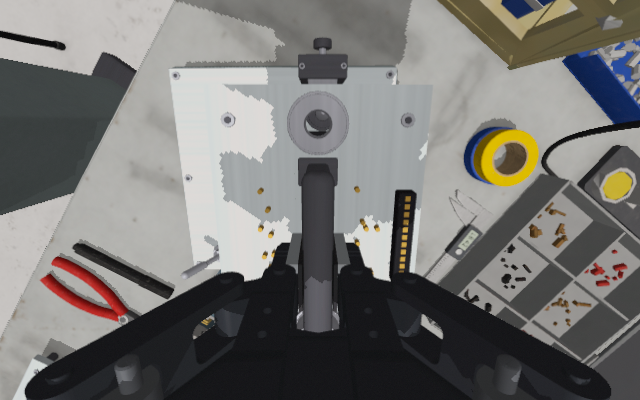

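Run:
```python
from h import *
import pickle
c=pickle.load(open("w5.pkl","rb"))
im=cv2.imread("pics/w5.png")
s=observe();t=s["tool_pos"];m=R.from_quat(s["tool_rot"],scalar_first=True).as_matrix()
# bushing outer ring circle
g=cv2.cvtColor(im,cv2.COLOR_BGR2GRAY)[80:170,270:370]
g2=cv2.resize(g,None,fx=4,fy=4,interpolation=cv2.INTER_CUBIC)
ci=cv2.HoughCircles(g2,cv2.HOUGH_GRADIENT,1.5,200,param1=80,param2=20,minRadius=100,maxRadius=140)
print("outer",None if ci is None else ci[0][:2]/4+[270,80,0])
ci2=cv2.HoughCircles(g2,cv2.HOUGH_GRADIENT,1.5,200,param1=80,param2=20,minRadius=40,maxRadius=70)
print("bore",None if ci2 is None else ci2[0][:2]/4+[270,80,0])
for px in [(318,124)]:
  w=unproj("w",px,t[2]-.0028,c); d=w[:2]-t[:2]; print(w,"along toolx",d@m[:2,0],"tooly",d@m[:2,1])
yaw=np.radians(36.15);fx=np.array([np.cos(yaw),np.sin(yaw)]);fy=np.array([-fx[1],fx[0]]);o=np.array([.557,.367])
for n,p in [("h1",(298,81)),("h2",(347,81)),("hfar1",(300,55)),("hfar2",(346,55))]:
  w=unproj("w",p,.09,c)[:2]-o; print(n,w@fx,w@fy)
```

```text
outer [[317.8125     124.0625      31.07500076]]
bore [[317.8125     123.6875      14.42500019]]
[0.51975092 0.41051137 0.19437899] along toolx 0.06385073818577014 tooly -0.0005456510239533615
h1 -0.020178023902109737 0.08877526581843105
h2 0.01915359917035174 0.08874630708598633
hfar1 -0.01825796184453429 0.10788370343233798
hfar2 0.017882573586711654 0.10786046885400088
```

```bash
python3 -m pendant '[[0,0,0,-0.0004,0.004,-0.015,0],[0,0,0,-0.0004,0.0038,-0.015,0],[0,0,0,0,0,-0.015,0],[0,0,0,0,0,-0.005,0],[0,0,0,0,0,0,0],[0,0,0,0,0,0,0],[0,0,0,0,0,0,0],[0,0,0,0,0,0,0]]'
cat > rel.py <<'E'
from h import *
s=observe();m=R.from_quat(s["tool_rot"],scalar_first=True).as_matrix()
yaw=np.radians(36.15);fx=np.array([np.cos(yaw),np.sin(yaw)]);fy=np.array([-fx[1],fx[0]]);o=np.array([.557,.367])
d=s["tool_pos"][:2]-o
z=m[:,2]; f=np.array(s["contact_force"])
print("t",s["time_s"],"rel mm",np.round([d@fx*1e3,d@fy*1e3],2),"legs over deck",round((s["tool_pos"][2]-.0868)*1e3,2),"yaw",np.degrees(np.arctan2(m[1,1],m[0,1])).round(2),"tilt about fx,fy mrad",np.round([z[:2]@fy*1e3,z[:2]@fx*1e3],2),"F fx,fy,z",np.round([f[:2]@fx,f[:2]@fy,f[2]],1),"M",np.round(s["ft_torque"],2),"w",round(s["grip_width"],4))
E
python3 rel.py
```

```text
time_s: 17.62
tool_pos: [0.5571, 0.3678, 0.1476]
tool_rot: [0.0, 0.453, 0.892, 0.001]
contact_force: [-0.2, -0.4, -4.6]
grip_width: 0.0133
grasp_force: 58.9
t 17.6167 rel mm [0.56 0.53] legs over deck 60.79 yaw 36.14 tilt about fx,fy mrad [0.08 1.78] F fx,fy,z [-0.4 -0.2 -4.6] M [ 0.02 -0.01  0.02] w 0.0133
```

```bash
python3 -m pendant '[[0,0,0,0,-0.0005,-0.002,0],[0,0,0,0,0,-0.003,0],[0,0,0,0,0,-0.003,0],[0,0,0,0,0,-0.003,0],[0,0,0,0,0,-0.003,0],[0,0,0,0,0,0,0]]'>/dev/null; python3 rel.py
```

```text
t 18.1167 rel mm [-0.82  0.47] legs over deck 44.51 yaw 36.15 tilt about fx,fy mrad [-0.11 -1.37] F fx,fy,z [ 0.1  0.4 -4.5] M [ 0.01 -0.02  0.02] w 0.0128
```

```bash
python3 -m pendant '[[0,0,0,0,0,-0.003,0],[0,0,0,0,0,-0.003,0],[0,0,0,0,0,-0.002,0],[0,0,0,0,0,0,0]]'>/dev/null; python3 rel.py; python3 -m pendant '[[0,0,0,0,0,-0.003,0],[0,0,0,0,0,-0.003,0],[0,0,0,0,0,-0.002,0],[0,0,0,0,0,0,0]]'>/dev/null; python3 rel.py
```

```text
t 18.45 rel mm [-0.35  0.45] legs over deck 37.01 yaw 36.16 tilt about fx,fy mrad [-0.11 -0.19] F fx,fy,z [ 1.3  0.1 -5.1] M [ 0.1  -0.25  0.04] w 0.0131
t 18.7833 rel mm [-0.38  0.46] legs over deck 28.98 yaw 36.16 tilt about fx,fy mrad [-0.13 -0.27] F fx,fy,z [ 1.2 -0.2 -4.8] M [ 0.16 -0.31  0.11] w 0.0131
```

```bash
python3 -m pendant '[[0,0,0,0.0003,0.0002,-0.003,0],[0,0,0,0,0,-0.003,0],[0,0,0,0,0,-0.003,0],[0,0,0,0,0,0,0]]'>/dev/null; python3 rel.py; python3 -m pendant '[[0,0,0,0,0,-0.002,0],[0,0,0,0,0,-0.002,0],[0,0,0,0,0,-0.002,0],[0,0,0,0,0,0,0]]'>/dev/null; python3 rel.py
```

```text
t 19.1167 rel mm [-0.24  0.4 ] legs over deck 19.68 yaw 36.16 tilt about fx,fy mrad [-0.13 -0.77] F fx,fy,z [ 1.4  0.4 -5.2] M [ 0.14 -0.25  0.09] w 0.013
t 19.45 rel mm [0.48 0.26] legs over deck 15.39 yaw 36.14 tilt about fx,fy mrad [0.25 1.19] F fx,fy,z [-2.3  0.5  4. ] M [-0.22  0.38  0.02] w 0.0127
```

```bash
python3 -m pendant '[[0,0,0,0,0,-0.002,0],[0,0,0,0,0,-0.002,0],[0,0,0,0,0,-0.002,0],[0,0,0,0,0,0,0]]'>/dev/null; python3 rel.py; python3 -m pendant '[[0,0,0,0,0,-0.002,0],[0,0,0,0,0,-0.002,0],[0,0,0,0,0,-0.002,0],[0,0,0,0,0,0,0]]'>/dev/null; python3 rel.py
```

```text
t 19.7833 rel mm [0.59 0.31] legs over deck 9.15 yaw 36.15 tilt about fx,fy mrad [0.1  1.42] F fx,fy,z [-0.1 -0.1  4. ] M [-0.02  0.11  0.01] w 0.013
t 20.1167 rel mm [0.52 0.32] legs over deck 2.54 yaw 36.15 tilt about fx,fy mrad [-0.16  1.05] F fx,fy,z [ 1.1 -0.5  4.3] M [ 0.09 -0.29 -0.  ] w 0.0129
```

```bash
python3 -m pendant '[[0,0,0,0,0,-0.001,0],[0,0,0,0,0,-0.001,0],[0,0,0,0,0,0,0]]'>/dev/null; python3 rel.py; python3 -m pendant '[[0,0,0,0,0,-0.001,0],[0,0,0,0,0,-0.001,0],[0,0,0,0,0,0,0]]'>/dev/null; python3 rel.py
```

```text
t 20.3667 rel mm [0.55 0.34] legs over deck 0.78 yaw 36.15 tilt about fx,fy mrad [-0.13  1.08] F fx,fy,z [ 1.2 -0.1  4.5] M [ 0.04 -0.22  0.01] w 0.013
t 20.6167 rel mm [0.61 0.29] legs over deck -0.11 yaw 36.15 tilt about fx,fy mrad [0.33 1.36] F fx,fy,z [-3.5 -0.4 13.7] M [-0.34  0.57 -0.02] w 0.0128
```

```bash
python3 -m pendant '[[0,0,0,0,0,-0.0008,0],[0,0,0,0,0,-0.0006,0],[0,0,0,0,0,0,0],[0,0,0,0,0,0,0]]'>/dev/null; python3 rel.py; python3 -m pendant '[[0,0,0,0,0,0.001,0],[0,0,0,0,0,0.001,0],[0,0,0,0,0,0.001,0],[0,0,0,0,0,0.001,0],[0,0,0,0,0,0.001,0],[0,0,0,0,0,0,0]]'>/dev/null; python3 rel.py
```

```text
t 20.95 rel mm [0.68 0.37] legs over deck -0.14 yaw 36.15 tilt about fx,fy mrad [0.97 1.83] F fx,fy,z [-8.3  0.7 24.7] M [-0.9   1.49 -0.01] w 0.0127
t 21.45 rel mm [0.44 0.29] legs over deck 2.02 yaw 36.15 tilt about fx,fy mrad [-0.32  0.88] F fx,fy,z [ 4.2 -1.   0.4] M [ 0.35 -0.65  0.  ] w 0.0128
```

```bash
python3 -m pendant '[[0,0,0,0,0,-0.001,0],[0,0,0,0,0,0,0.3],[0,0,0,0,0,0,0.7],[0,0,0,0,0,0,0.7],[0,0,0,0,0,0,0.7],[0,0,0,0,0,0,0.7],[0,0,0,0,0,0.01,0.7],[0,0,0,0,0,0.02,0.7],[0,0,0,0,0,0.03,0.7],[0,0,0,0,0,0.03,0.7],[0,0,0,0,0,0.03,0.7],[0,0,0,0,0,0.02,0.7],[0,0,0,0,0,0,0.3],[0,0,0,0,0,0,0],[0,0,0,0,0,0,0],[0,0,0,0,0,0,0]]'; python3 look.py w6 catch_left catch_right
python3 - <<'E'
from h import *
import pickle
c=pickle.load(open("w6.pkl","rb"))
im=cv2.imread("pics/w6.png");g=cv2.cvtColor(im,cv2.COLOR_BGR2GRAY)
yaw=np.radians(36.15);fx=np.array([np.cos(yaw),np.sin(yaw)]);fy=np.array([-fx[1],fx[0]]);o=np.array([.557,.367])
W=lambda P:proj("w",[*(o+P[0]*fx+P[1]*fy),P[2]],c)
print("slim tip",W((0,.064,.115)),"bush top",W((0,.064,.086)),"catch",W((0,.088,.075)))
E
```

```text
time_s: 22.78
tool_pos: [0.5562, 0.3671, 0.2267]
tool_rot: [-0.0, 0.453, 0.892, -0.001]
contact_force: [-0.1, -0.3, 0.0]
grip_width: 0.0115
grasp_force: 0.0
catch_left [([316.6, 91.7], 0.69), ([106.2, 292.4], 0.6), ([319.5, 268.1], 0.32)]
catch_right [([319.3, 266.5], 0.64)]
22.9333 [0.55638918 0.3671381  0.22691884] [-1.08  0.41  0.58  1.45 -0.23  1.35  0.15] -8.608271847965666e-05
slim tip [319.35776426 122.53240608] bush top [319.2336436  122.12678172] catch [319.2481755   96.12063001]
```

```bash
python3 -m pendant '[[0,0,0.112,-0.0072,-0.0141,0,0],[0,0,0.112,-0.0072,-0.0141,0,0],[0,0,0.112,-0.0072,-0.0141,0,0],[0,0,0.112,-0.0072,-0.0141,0,0],[0,0,0.112,-0.0072,-0.0141,0,0],[0,0,0.112,-0.0072,-0.0141,0,0],[0,0,0.112,-0.0072,-0.0141,0,0],[0,0,0.112,-0.0072,-0.0141,0,0],[0,0,0.112,-0.0072,-0.0141,0,0],[0,0,0.112,-0.0072,-0.0141,0,0],[0,0,0.112,-0.0072,-0.0141,0,0],[0,0,0.112,-0.0072,-0.0141,0,0],[0,0,0.112,0,0,0,0],[0,0,0.112,0,0,0,0],[0,0,0,0,0,0,0],[0,0,0,0,0,0,0],[0,0,0,0,0,0,0]]'; python3 rel.py; python3 look.py w7 toggle_tip
```

```text
time_s: 24.35
tool_pos: [0.4703, 0.1982, 0.2277]
tool_rot: [-0.0, -0.307, 0.952, -0.0]
contact_force: [-0.7, 0.1, -0.3]
grip_width: 0.0002
grasp_force: 0.0
t 24.35 rel mm [-169.57  -85.22] legs over deck 140.89 yaw 125.78 tilt about fx,fy mrad [-0.16 -0.43] F fx,fy,z [-0.5  0.5 -0.3] M [ 0.05 -0.01  0.01] w 0.0002
toggle_tip []
24.45 [0.47034982 0.19822324 0.2277042 ] [-0.94  0.04  0.47  1.82 -0.02  1.28  1.73] -9.184130792881438e-05
```

View pics/w7.png

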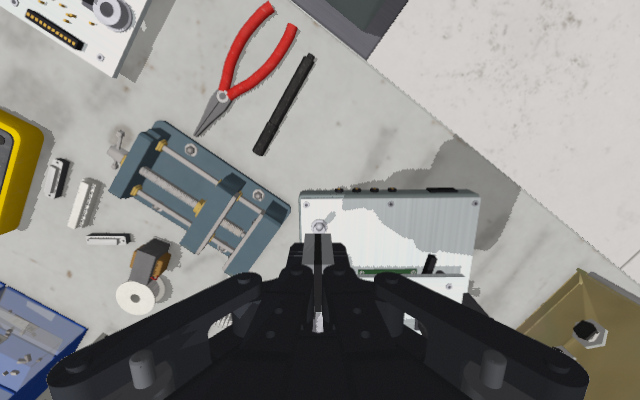

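```bash
python3 -m pendant '[[0,0,0,0,0,-0.025,0],[0,0,0,0,0,-0.025,0],[0,0,0,0,0,-0.025,0],[0,0,0,0,0,-0.025,0],[0,0,0,0,0,-0.025,0],[0,0,0,0,0,-0.017,0],[0,0,0,0,0,-0.01,0],[0,0,0,0,0,0,0],[0,0,0,0.0032,0.0024,0,0],[0,0,0,0.0032,0.0024,0,0],[0,0,0,0.0032,0.0024,0,0],[0,0,0,0.0032,0.0024,0,0],[0,0,0,0.0032,0.0024,0,0],[0,0,0,0.0032,0.0024,0,0],[0,0,0,0.0032,0.0024,0,0],[0,0,0,0.0032,0.0024,0,0]]'>/dev/null; python3 rel.py;  python3 -m pendant '[[0,0,0,0.0032,0.0024,0,0],[0,0,0,0.0032,0.0024,0,0],[0,0,0,0.0032,0.0024,0,0],[0,0,0,0.0024,0.0018,0,0],[0,0,0,0,0,0,0]]'>/dev/null; python3 rel.py
```

```text
t 25.7833 rel mm [-137.38  -84.85] legs over deck -10.88 yaw 125.99 tilt about fx,fy mrad [ 0.04 -0.48] F fx,fy,z [-1.6  0.9  1. ] M [-0.14  0.28  0.04] w 0.0001
t 26.2 rel mm [-121.87  -84.67] legs over deck -10.89 yaw 126.0 tilt about fx,fy mrad [-0.29  0.39] F fx,fy,z [-0.3  1.2 -0.3] M [-0.05  0.01 -0.03] w 0.0001
```

```bash
python3 -m pendant '[[0,0,0,0.0016,0.0012,0,0],[0,0,0,0.0016,0.0012,0,0],[0,0,0,0,0,0,0]]'>/dev/null; python3 rel.py;  python3 -m pendant '[[0,0,0,0.0016,0.0012,0,0],[0,0,0,0.0008,0.0006,0,0],[0,0,0,0,0,0,0]]'>/dev/null; python3 rel.py;python3 -m pendant '[[0,0,0,0.0008,0.0006,0,0],[0,0,0,0.0008,0.0006,0,0],[0,0,0,0,0,0,0]]'>/dev/null; python3 rel.py
```

```text
t 26.45 rel mm [-118.43  -84.6 ] legs over deck -11.0 yaw 126.0 tilt about fx,fy mrad [-0.12 -0.16] F fx,fy,z [-0.8  0.3 -0.5] M [-0.14  0.12  0.  ] w -0.0001
t 26.7 rel mm [-115.47  -84.55] legs over deck -10.97 yaw 125.99 tilt about fx,fy mrad [-0.08 -0.1 ] F fx,fy,z [-1.4  0.4 -0.4] M [-0.11  0.21 -0.  ] w -0.0001
t 26.95 rel mm [-113.33  -84.54] legs over deck -10.86 yaw 126.0 tilt about fx,fy mrad [-0.11  0.2 ] F fx,fy,z [-1.4 -0.2 -0.5] M [-0.14  0.25  0.06] w -0.0
```

Still moving at about 1.4 N; continue until it hits its end stop.

```bash
for i in 1 2; do :; done; python3 -m pendant '[[0,0,0,0.0008,0.0006,0,0],[0,0,0,0.0008,0.0006,0,0],[0,0,0,0,0,0,0]]'>/dev/null; python3 rel.py;python3 -m pendant '[[0,0,0,0.0008,0.0006,0,0],[0,0,0,0.0008,0.0006,0,0],[0,0,0,0,0,0,0]]'>/dev/null; python3 rel.py;python3 -m pendant '[[0,0,0,0.0008,0.0006,0,0],[0,0,0,0.0008,0.0006,0,0],[0,0,0,0,0,0,0]]'>/dev/null; python3 rel.py
```

```text
t 27.2 rel mm [-111.54  -84.53] legs over deck -10.93 yaw 126.0 tilt about fx,fy mrad [-0.1  -0.25] F fx,fy,z [-1.8 -0.3 -0.1] M [-0.29  0.28 -0.03] w -0.0001
t 27.45 rel mm [-111.    -84.57] legs over deck -11.3 yaw 125.97 tilt about fx,fy mrad [ 0.32 -3.22] F fx,fy,z [-7.8 -0.4  4.2] M [-0.95  1.44  0.03] w 0.0003
t 27.7 rel mm [-110.59  -84.52] legs over deck -11.57 yaw 125.96 tilt about fx,fy mrad [ 0.95 -6.43] F fx,fy,z [-14.5   0.7   8.9] M [-1.72  2.7   0.03] w -0.0003
```

```bash
python3 -m pendant '[[0,0,0,-0.0081,-0.0059,0,0],[0,0,0,-0.0081,-0.0059,0,0],[0,0,0,-0.0081,-0.0059,0,0],[0,0,0,-0.0081,-0.0059,0.01,0],[0,0,0,0,0,0.035,0],[0,0,0,0,0,0.035,0],[0,0,-0.112,0,0,0.035,0],[0,0,-0.112,0,0,0.035,0],[0,0,-0.112,0,0,0.023,0],[0,0,-0.112,0.0109,0.0009,0,0],[0,0,-0.112,0.0109,0.0009,0,0],[0,0,-0.112,0.0109,0.0009,0,0],[0,0,-0.112,0.0109,0.0009,0,0],[0,0,-0.112,0.0109,0.0009,0,0],[0,0,-0.112,0.0109,0.0009,0,0],[0,0,-0.112,0.0109,0.0009,0,0],[0,0,-0.112,0.0109,0.0009,0,0],[0,0,-0.112,0.0109,0.0009,0,0],[0,0,-0.112,0.0109,0.0009,0,0],[0,0,-0.112,0.0109,0.0009,0,0]]'>/dev/null; python3 -m pendant '[[0,0,0,0.0055,0.0005,0,0],[0,0,0,0,0,0,0],[0,0,0,0,0,0,0],[0,0,0,0,0,0,0]]' ; python3 look.py w8 toggle_tip catch_right
python3 - <<'E'
from h import *
import pickle
yaw=np.radians(36.15);fx=np.array([np.cos(yaw),np.sin(yaw)]);fy=np.array([-fx[1],fx[0]]);o=np.array([.557,.367])
for tag,P in [("w5",None),("w6",(0,.064)),("w8",(0,-.064))]:
  c=pickle.load(open(tag+".pkl","rb"));g=cv2.imread(f"pics/{tag}.png",0)
  u=np.array([318,124]) if P is None else proj("w",[*(o+P[0]*fx+P[1]*fy),.086],c)
  x,y=np.round(u).astype(int)-40; x=max(x,0);y=max(y,0)
  g2=cv2.resize(g[y:y+80,x:x+80],None,fx=4,fy=4,interpolation=cv2.INTER_CUBIC)
  for lo,hi in((65,135),(20,60)):
    ci=cv2.HoughCircles(g2,cv2.HOUGH_GRADIENT,1.5,200,param1=80,param2=20,minRadius=lo,maxRadius=hi)
    print(tag,u.round(1),None if ci is None else (ci[0][:1]/4+[x,y,0]).round(1),"cam z",c["xyz"][2].round(3))
c=pickle.load(open("w8.pkl","rb"))
W=lambda P:proj("w",[*(o+P[0]*fx+P[1]*fy),P[2]],c).round(1)
print("toggle tip after",W((-.092,-.085,.09)),"before",W((-.132,-.085,.09)),"pivot",W((-.112,-.085,.049)))
print("slab right-edge corners if locked",W((-.06,-.084,.07)),W((.06,-.084,.07)),"if on springs",W((-.06,-.084,.086)),W((.06,-.084,.086)))
im=cv2.imread("pics/w8.png");x,y=W((-.112,-.085,.06)).astype(int)
print(cv2.cvtColor(im,cv2.COLOR_BGR2GRAY)[y-8:y+12:2,x-30:x+31:3])
E
```

```text
time_s: 29.7
tool_pos: [0.6125, 0.222, 0.2491]
tool_rot: [-0.0, 0.452, 0.892, 0.0]
contact_force: [0.4, -0.6, -0.3]
grip_width: -0.0002
grasp_force: 0.0
toggle_tip [([262.3, 118.9], 0.47)]
catch_right [([357.9, 121.0], 0.93)]
29.85 [0.61259588 0.22218893 0.2491846 ] [-0.92  0.38  0.67  1.46 -0.24  1.38  0.4 ] -2.5899776839834556e-05
w5 [318 124] [[317.9 121.7  31. ]] cam z 0.34
w5 [318 124] [[317.9 123.6  14.4]] cam z 0.34
w6 [319.2 122.1] [[321.2 121.9  18.5]] cam z 0.369
w6 [319.2 122.1] [[319.7 121.6   7.4]] cam z 0.369
w8 [359.3  98.9] [[360.4 100.1  18.9]] cam z 0.392
w8 [359.3  98.9] [[360.1  99.3  14.4]] cam z 0.392
toggle tip after [267.2 120.4] before [227.4 120.4] pivot [255.7 120.2]
slab right-edge corners if locked [300.3 119.4] [412.5 119.9] if on springs [299.4 119.5] [417.5 119.9]
[[179 179 218 218 217 218 218 217 218 218 186 158 140 165 165 164 165 202
  219 219 218]
 [180 179 218 219 218 219 219 219 218 195 153 157 132 138 165 165 219 218
  218 218 219]
 [179 180 218 218 218 218 218 218 218 194 199 199 129 127 164 205 218 218
  218 218 218]
 [178 179 218 218 217 218 217 217 218 187 199 146 130 116 158 158 217 217
  217 217 217]
 [177 178 218 218 218 218 218 217 217 191 200 129 130 129 153 181 174 217
  217 217 217]
 [177 180 217 218 217 218 218 218 218 187 201 149 126 127 162 171 207 217
  217 217 217]
 [178 178 216 217 218 218 217 217 217 202 202 205 187 180 144 199 217 217
  218 218 218]
 [178 177 217 218 218 218 218 218 218 206 196 188 181 198 218 218 218 218
  218 219 219]
 [179 178 216 218 218 218 217 217 218 218 212 197 200 195 218 219 219 218
  218 219 218]
 [178 177 215 207 184 217 217 217 217 218 218 217 217 218 217 217 218 217
  217 217 218]]
```

Run:
```python
from h import *
import pickle
g=cv2.imread("pics/w8.png",0).astype(int); c=pickle.load(open("w8.pkl","rb"))
yaw=np.radians(36.15);fx=np.array([np.cos(yaw),np.sin(yaw)]);fy=np.array([-fx[1],fx[0]]);o=np.array([.557,.367])
W=lambda P:proj("w",[*(o+P[0]*fx+P[1]*fy),P[2]],c).round(1)
for h in (.0678,.070,.086): print(h,[W((x,y,h)).tolist() for x in(-.06,.06) for y in(-.083,.0)])
for r in (60,85,105,114): print(r,g[r,290:312],g[r,400:428])
for col in (310,330,395): print(col,g[108:132,col])
```

```text
0.0678 [[300.4, 118.5], [299.4, 32.6], [411.9, 118.9], [419.2, 33.2]]
0.07 [[300.3, 118.5], [299.2, 32.0], [412.6, 118.9], [419.9, 32.5]]
0.086 [[299.4, 118.5], [298.2, 27.1], [417.5, 118.9], [425.7, 27.7]]
60 [216 216 217 216 216 217 216 216 216 216 217 217 218 217 217 217 218 217
 217 192 166 166] [217 202  98  14  23  36  38  38  38  37  38  37  37 102 182 215 215 216
 215 201 176 176 175 175 175 174 173 173]
85 [163 162 163 146 136 137 124  97  70  85 217 216 166 164 164 164 165 166
 167 168 165 166] [218 217 217 217 218 217 217 218 217 216 217 217 217 216 217 216 212 191
 173 172 172 172 172 173 174 175 175 174]
105 [200 164 164 164 165 164 165 164 164 165 164 167 168 166 165 165 165 166
 168 156 156 141] [196 191 199 185 208 211 217 217 217 218 217 217 216 217 217 207 165 177
 177 177 178 178 178 178 179 179 179 179]
114 [217 218 217 218 218 218 217 217 218 217 193 167 169 167 165 166 166 167
 168 169 166 166] [217 217 218 217 218 217 217 217 218 218 217 217 217 216 210 173 174 174
 174 174 172 173 173 174 174 175 176 176]
310 [166 166 165 166 166 166 166 166 166 166 166 193 213 216 217 217 218 217
 217 217 217 218 218 218]
330 [169 169 169 169 170 170 170 170 170 170 170 166 162 159 160 163 166 167
 202 216 217 217 217 217]
395 [170 170 170 170 171 201 217 218 218 218 217 217 216 216 216 217 217 217
 217 217 217 217 217 218]
```

Run:
```python
from h import *
import pickle
yaw=np.radians(36.15);fx=np.array([np.cos(yaw),np.sin(yaw)]);fy=np.array([-fx[1],fx[0]]);o=np.array([.557,.367])
for t,s in (("w8",-1),("w8",1),("w6",1)):
  c=pickle.load(open(t+".pkl","rb"))
  for h in (.086,.102):
    print(t,s,h,"bush",proj("w",[*(o+s*.064*fy),h],c).round(1),"legscrews/corner",[proj("w",[*(o+x*fx+s*.084*fy),h-.016],c).round(1).tolist() for x in(-.06,.06)])
g=cv2.imread("pics/w6.png",0).astype(int)
for r in (100,115): print(r,"L",g[r,225:265].tolist(),"R",g[r,375:420].tolist())
print("col285",g[80:115,285].tolist());print("col350",g[80:115,350].tolist())
```

```text
w8 -1 0.086 bush [359.3  98.9] legscrews/corner [[300.3, 119.4], [412.5, 119.9]]
w8 -1 0.102 bush [361.6  97.8] legscrews/corner [[299.4, 119.5], [417.5, 119.9]]
w8 1 0.086 bush [365.  -53.2] legscrews/corner [[298.1, -69.3], [428.3, -68.5]]
w8 1 0.102 bush [368.1 -64.1] legscrews/corner [[296.9, -80.7], [435.0, -79.8]]
w6 1 0.086 bush [319.2 122.1] legscrews/corner [[257.9, 100.8], [380.6, 100.9]]
w6 1 0.102 bush [319.3 122.3] legscrews/corner [[254.5, 99.8], [384.1, 99.9]]
100 L [217, 217, 217, 217, 217, 217, 217, 216, 217, 217, 217, 217, 217, 217, 217, 217, 217, 217, 217, 216, 217, 217, 217, 216, 217, 217, 217, 216, 216, 217, 217, 216, 217, 217, 217, 216, 217, 217, 217, 217] R [173, 172, 172, 172, 172, 172, 175, 174, 174, 172, 151, 90, 114, 115, 121, 150, 164, 151, 167, 169, 170, 172, 172, 171, 170, 169, 170, 171, 171, 171, 172, 172, 173, 173, 174, 175, 174, 175, 175, 175, 175, 175, 175, 176, 175]
115 L [216, 216, 216, 216, 216, 216, 216, 216, 216, 216, 216, 216, 216, 216, 216, 216, 216, 216, 216, 216, 216, 216, 216, 217, 217, 216, 216, 216, 216, 216, 216, 216, 217, 217, 216, 216, 216, 216, 217, 217] R [214, 188, 162, 164, 164, 166, 166, 172, 199, 187, 121, 154, 154, 154, 153, 154, 154, 155, 154, 154, 153, 154, 154, 156, 158, 160, 161, 162, 163, 165, 167, 168, 170, 171, 172, 172, 172, 173, 173, 173, 173, 172, 172, 172, 172]
col285 [185, 216, 196, 163, 164, 163, 163, 165, 166, 167, 167, 167, 165, 165, 165, 163, 163, 166, 168, 171, 169, 167, 165, 166, 166, 165, 165, 166, 166, 166, 166, 165, 166, 166, 165]
col350 [153, 166, 166, 166, 167, 166, 166, 167, 167, 167, 168, 168, 168, 168, 167, 166, 168, 170, 172, 174, 172, 168, 166, 166, 166, 166, 166, 166, 165, 166, 165, 165, 165, 165, 165]
```

```bash
python3 -c "
from workcell import *
print(job_done())"
```

```text
the job is handed in; nothing more can be done
None
```

The job is handed in at about 30 s of the 72 s allowed. The board was pushed against the back stop. The matching plate went onto its pins and was pressed until its legs met the deck. It then stayed locked about 2 mm up, which I judged from the force and height readings, not by seeing the catches. The toggle was thrown to its rear end stop. The other plate and the tools were not touched.

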